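# Raise the mixing hood's window to the tape mark

## Robot

A 6-joint arm with a two-finger parallel gripper is mounted at the origin on the work surface. World frame = base frame: x ahead of the robot, y to its left, z up, the work surface at z = 0. Lengths are in m, angles in rad, forces in N, time in s.
With the tool pointing down it reaches from about 0.35 to 0.875 m from the base axis. Payload 15.5 kg.
Tool frame: the origin (TCP) lies on the centre line of the jaws, within the pads' length; the fingertips stand 19 mm ahead of it and the grasp point (between the pads) is the TCP; x points along the fingers, y is the direction in which the jaws open and shut, and the axes are right-handed (so a half turn about x gives the same grasp; the last joint's range is limited). The gripper opens to 85 mm and grips with 20 to 120 N. Pads are 22 mm wide; open, the fingers measure 114 mm over their backs; the gripper's body (76 mm by 85 mm) begins 54 mm behind the grasp point. The pads swing forward as they close: fully open they stand 13 mm farther back than shut.
Start: joints at [-1.411, 0.494, 1.345, -0, 1.302, -0.096], TCP at [0.158, -0.605, 0.25] pointing down, gripper open.
Joint ranges: [-2.91, 2.91], [-0.82, 2.16], [0.22, 2.67], [-1.22, 4.37], [0.12, 2.79], [-3.08, 3.08]. Speed limits (rad/s): [1.89, 1.89, 2.57, 3.01, 3.01, 3.01].

## Interface

Orientations are given as [roll, pitch, yaw] about the fixed x, y, z axes, in that order (R = Rz(yaw) Ry(pitch) Rx(roll)).
In Python, from workcell import manip, grab_frame, calibration gives the robot as it stands.
- The arm moves only by the tool step_arm, never from a script. Its argument "motion" is a list that holds one entry, the list of rows, each a list of 4 numbers: the shift along the tool's x, y, z normalised to -1 to 1, where 1 is 20 cm, then the turn about the tool's x normalised to -1 to 1, where 1 is 180 degrees. A call has exactly 5 rows; each row is the pose to reach, as a shift and turn from the pose commanded when the call began, along the tool's axes at that moment, turning the shorter way round; what a row does not reach only later rows make up. A row lasts 1/8 s, in which the tool goes at most 62.5 mm and 10.7 degrees, less where a joint would pass 70% of its speed; a pose out of reach is approached as far as the arm can. A call with a number of a shift or a turn outside -1 to 1 is refused whole. A call with a gripper value outside its range is refused whole. "hand" is the gripper's target within -1 to 1 (fully open at 1, half-way at 0, shut at -1), set as the call begins (left out, the last holds). The fingers move at their own pace and stop on an object; "force" is the grip in N (left out, the last holds). Time passes only in rows, so rows that repeat a pose let the fingers close, or fill a call up. It gives the time, the measured TCP pose, the force and the opening at its end, in the units of the state.
- manip.get_obs(): the state, without advancing time (a new reading comes with each control period).
- grab_frame(name): name is "scene" or "top"; returns the picture (480x640x3 uint8, blue, green, red); there is no depth.
- calibration(name): a dict with "vfov" (degrees; the focal length in pixels is half the picture's height over the tangent of half this angle, whatever the lens; pixels are square), "cx", "cy" (the principal point, pixels), "R" (3x3) and "t" (3): a world point X has camera coordinates R X + t. Camera axes: x right, y down, z forward; pixel columns grow to the right and rows downward; lengths in m; the calibration is good to about 2 mm. A picture is of the moment at which its call begins. calibration takes no time and is no camera call.
- manip.hand_in(): hands the job in, once; it reports no verdict.
The state is a dict: "t": time; "joints": joint angles; "joint_velocities": joint speeds; "joint_torque": joint torques, N m; "position": TCP position; "tcp_rot": TCP orientation; "ft_force": force on the tool from outside, world axes, zero at the start; "torque": the same for the moment, N m; "opening": finger opening in m.
Only numpy, scipy, OpenCV 4.12 (cv2) and the standard library are available. Lean on these libraries where they do the work, as an engineer would, in place of code of your own. Each camera call takes 0.05 s, during which the arm holds its last target.

## Task

Open the paint-mixing hood for work: with the fingertips beneath the lip of its counterweighted front window, push the window up until the lower edge of the lip is level with the band of black tape on the right-hand post, then let it stand there and draw clear. Do not pinch the lip, and leave the tin, the bottle and the cup standing where they are.

Things in the scene. Friction and masses are not known exactly. Their poses are not given: they have to be found in the camera images.
- hood: Bench-top paint-mixing hood, fixed: 540 mm wide, 290 deep, 600 high. Two 40 mm square posts at y = +250 and -250 mm carry the window. Origin on the bench (z = 0), midway between the posts, in the window's plane: x points into the hood, away from the robot, y to the left, z up. Post fronts at x = -20 mm. A sill 30 mm high lies under the window (x -15 to 12 mm). A scale and a tin stand inside.
- sash (a joint): The window's height in its tracks, m: 0 at its lowest, growing upwards, upper stop 0.22. At value q the underside of the lip is 0.085 + q above the bench. It is counterweighted: it stays where it is left, and moves up or down with a push of about 2 to 6 N.
- lip_edge (a point): Middle of the lower front edge of the window's lip: a level aluminium shelf along the window's bottom, 440 mm wide, 6.5 mm thick (10 at its rounded nose), underside flat, a 5 mm black rubber strip on top. This point is at the underside's height, 50 mm in front of the window's plane; the nose ends 5 mm farther out. Axes as the hood's. Free below to sill and bench; above, the pane rises 210 mm.
- tape_mid (a point): The mark: the middle of the front face of a band of black tape, 15 mm wide (from 7.5 mm below this point to 7.5 mm above), wrapped level round the right-hand post (the one at the hood's -y side). Axes as the hood's.
- tin_mid (a point): Centre of a steel paint tin, 100 mm across, 118 mm high, standing on the bench in front of the hood; not to be disturbed.
- toner_mid (a point): Centre of a grey toner bottle with a black cap, 64 mm across, 165 mm high, standing on the bench in front of the hood; not to be disturbed.
- cup_mid (a point): Centre of a white open mixing cup, 84 mm across at the rim, 105 mm high, standing on the bench in front of the hood; not to be disturbed.

How it is judged:
On the way:
1. the fingers, from beneath the lip, push the window up ((contact force between the fingers and sash_c3 above 0.5 N or contact force between the fingers and sash_c4 above 0.5 N) and z of the grasp point in the frame of lip_edge below 0.015 m and velocity of joint sash above 0.003 m/s), for 0.1 s.
At the end, for the whole second after the job is handed in: The lower edge of the lip stands at rest within the 15 mm width of the tape band (7.5 mm either side of its middle), and tin, bottle and cup stand within 20 mm of where they stood (z of lip_edge in the frame of tape_mid between -0.0075 and 0.0075 m and velocity of joint sash between -0.003 and 0.003 m/s and distance of each of tin_mid, toner_mid, cup_mid from where it was at the start of the episode below 0.02 m); the robot touches nothing.
It fails at once if the lip is pinched: fingers press on its underside and its upper strip at once ((contact force between the fingers and sash_c3 above 1 N or contact force between the fingers and sash_c4 above 1 N) and contact force between the fingers and sash_c5 above 1 N).
It fails at once if a bystander is pushed, lifted or tipped (distance of any of tin_mid, toner_mid, cup_mid from where it was at the start of the episode above 0.02 m or angle between any of tin_mid, toner_mid, cup_mid's own z axis and vertical above 0.5 rad).
It also fails if it takes over 45 s, if anything falls off the work surface, if the arm or the gripper's body presses on something with over 40 N, if the wrist force passes 120 N, or if a joint passes its speed limit or range.

## Working session

There is one attempt and no reset: what is moved stays moved. The work goes in short steps, Python scripts to look and compute and a tool call to move; the robot and the scene stay as the last step left them, time stands still between calls to the robot, and variables do not carry over. Pictures are saved under pics/ and viewed, and the job is handed in when it is done.

Besides the shell and the picture viewer there is one more tool, called after "Emit:" as name(argument=value, ...), one argument or row to a line, values as JSON. step_arm: Moves the arm, as the interface text tells. Its arguments: {"type":"object","properties":{"motion":{"type":"array","items":{"type":"array","items":{"type":"array","items":{"type":"number","minimum":-1,"maximum":1}}}},"hand":{"type":"number"},"force":{"type":"number"}},"required":["motion"]}

```bash
ls; mkdir -p pics
python3 - <<'E'
from workcell import manip, grab_frame, calibration
import cv2
o=manip.get_obs()
for k in ["t","position","tcp_rot","ft_force","opening"]: print(k,o[k])
for n in ["scene","top"]:
    cv2.imwrite(f"pics/{n}0.png",grab_frame(n)); print(n,calibration(n))
E
```

```text
pics
t 0.0
position [ 0.15747382 -0.60451266  0.24971047]
tcp_rot [-1.67777845  1.56962445  1.71857615]
ft_force [-0.25463961  0.25762333 -0.09824841]
opening 0.08552826690246583
scene {'vfov': 55.23928667631504, 'cx': 320.17364934686043, 'cy': 249.47595659806413, 'R': array([[ 0.09022872,  0.99589126, -0.00770519],
       [ 0.94272739, -0.08790158, -0.3217738 ],
       [-0.32112902,  0.02176935, -0.94678522]]), 't': array([-0.07430971, -0.4858735 ,  1.42231681])}
top {'vfov': 49.42442649666218, 'cx': 314.4211359486708, 'cy': 234.53565254480915, 'R': array([[ 0.01384875, -0.99974215,  0.01799569],
       [-0.98168678, -0.01701404, -0.18974086],
       [ 0.18999812, -0.01503846, -0.98166927]]), 't': array([0.01126985, 0.58941329, 0.98322736])}
```

View pics/scene0.png

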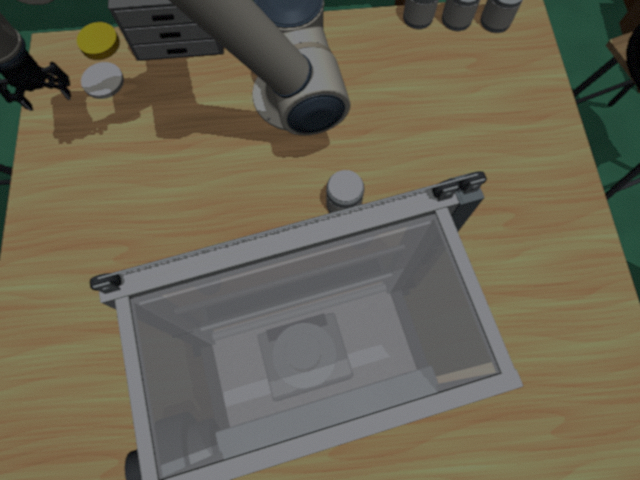

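View pics/top0.png

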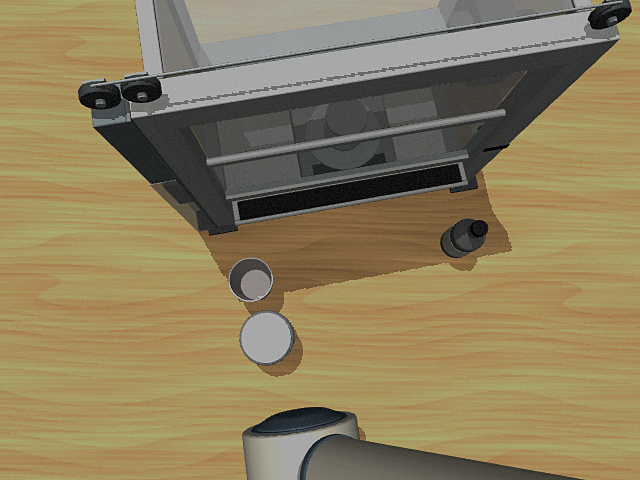

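Run:
```python
import cv2
im=cv2.imread("pics/top0.png")
c=lambda x,y,w,h,s,n:cv2.imwrite(n,cv2.resize(im[y:y+h,x:x+w],None,fx=s,fy=s,interpolation=cv2.INTER_CUBIC))
c(430,100,100,100,6,"pics/c1.png");c(190,170,130,100,6,"pics/c2.png");c(430,200,80,80,6,"pics/c3.png")
```

```text
(no output)
```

View pics/c1.png

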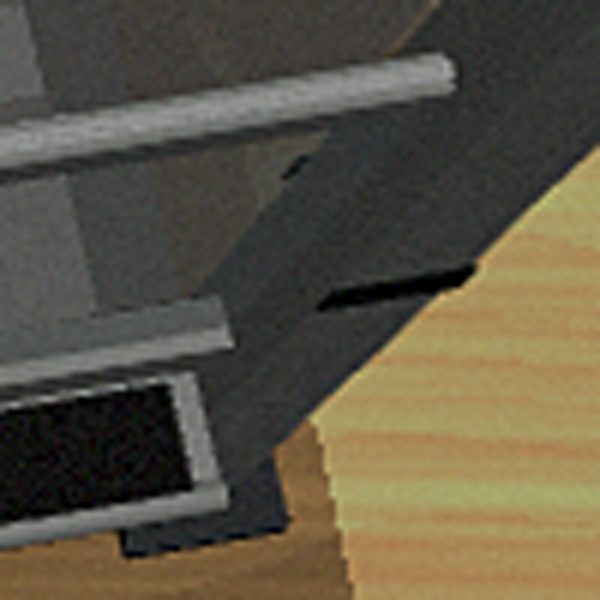

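View pics/c2.png

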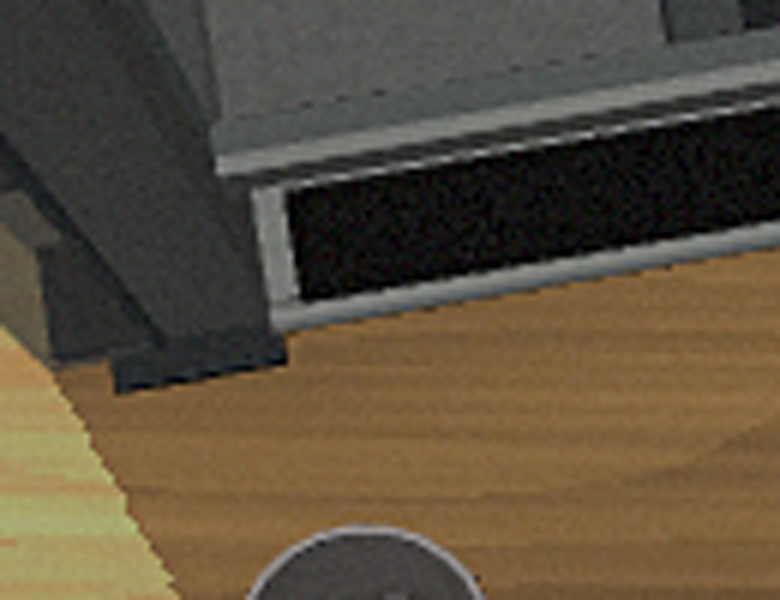

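Run:
```python
import cv2
im=cv2.imread("pics/top0.png")
c=lambda im,x,y,w,h,s,n:cv2.imwrite(n,cv2.resize(im[y:y+h,x:x+w],None,fx=s,fy=s,interpolation=cv2.INTER_CUBIC))
c(im,500,0,140,130,5,"pics/c4.png");c(im,70,60,150,180,3.3,"pics/c5.png")
im=cv2.imread("pics/scene0.png")
c(im,80,160,420,150,1.9,"pics/c6.png")
```

```text
(no output)
```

View pics/c4.png

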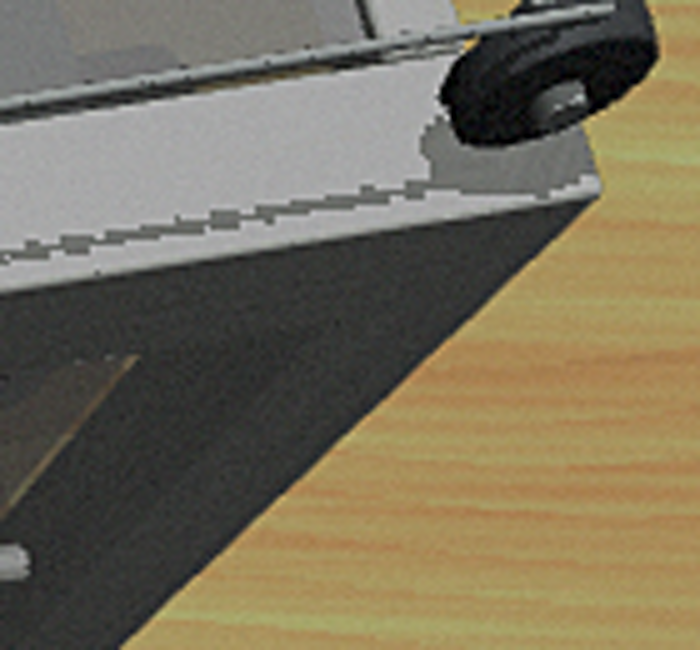

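View pics/c5.png

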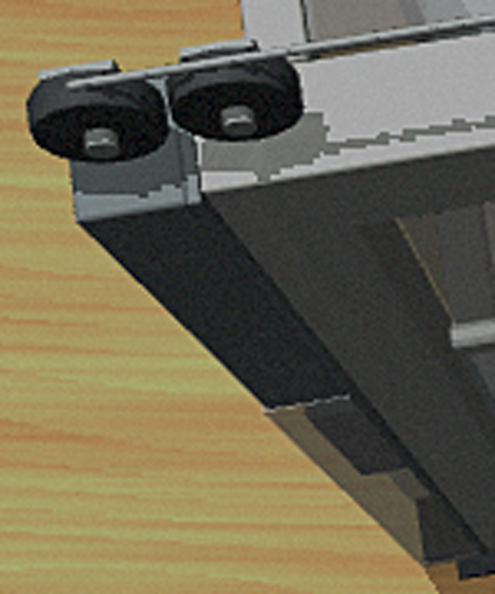

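View pics/c6.png

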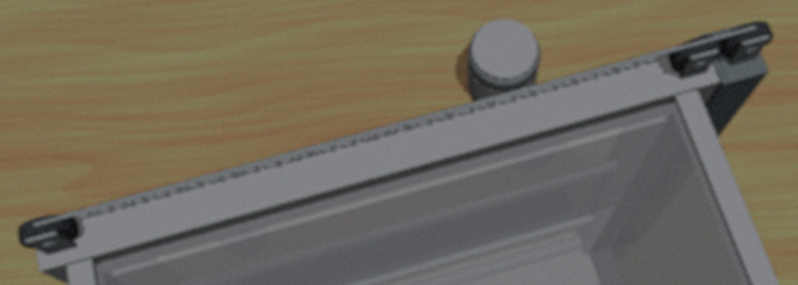

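View pics/c3.png

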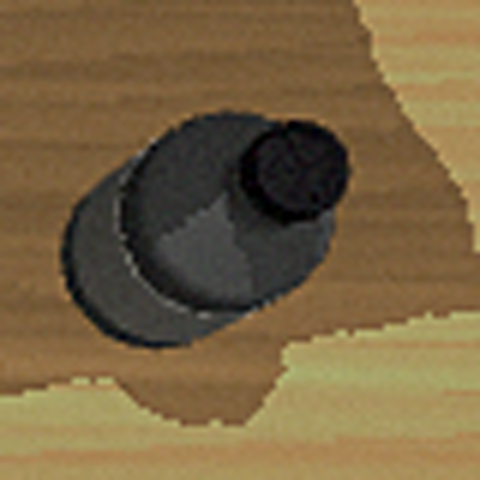

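```bash
cat > h.py <<'E'
import numpy as np
from scipy.optimize import least_squares
from workcell import manip, grab_frame, calibration
C={n:calibration(n) for n in("top","scene")}
def proj(n,X):
    c=C[n];f=240/np.tan(np.radians(c["vfov"])/2);p=np.atleast_2d(X)@np.array(c["R"]).T+c["t"]
    return np.c_[c["cx"]+f*p[:,0]/p[:,2],c["cy"]+f*p[:,1]/p[:,2]]
def ray(n,uv,z):
    c=C[n];f=240/np.tan(np.radians(c["vfov"])/2);R=np.array(c["R"])
    o=-R.T@c["t"];d=R.T@np.array([(uv[0]-c["cx"])/f,(uv[1]-c["cy"])/f,1]);return o+d*(z-o[2])/d[2]
def H(p,X):
    X=np.atleast_2d(X);c,s=np.cos(p[2]),np.sin(p[2])
    return np.c_[p[0]+c*X[:,0]-s*X[:,1],p[1]+s*X[:,0]+c*X[:,1],X[:,2]]
E
python3 - <<'E'
from h import *
uv=np.array([[620.4,39],[131.5,118.5],[509.7,145],[482.8,150.3],[467.5,184.2],[235.8,225.3]])
def P(p):
    q,zt=p[3:];return proj("top",H(p,[[-.02,-.27,.6],[-.02,.27,.6],[-.02,-.27,zt],[-.02,-.23,zt],[-.055,-.22,.088+q],[-.055,.22,.088+q]]))
r=least_squares(lambda p:(P(p)-uv).ravel(),[.7,0,0.1,0.02,.2])
print(r.x,r.fun.reshape(-1,2).round(1), "target q",r.x[4]-.085)
print("tape front left->right, lip mid",H(r.x,[[-.02,-.25,r.x[4]],[-.05,0,.085+r.x[3]]]))
for n,u,z in(("tin",(267,338),.118),("cup",(251,279.5),.105),("toner",(479.5,228),.165)):
    w=ray("top",u,z);c,s=np.cos(r.x[2]),np.sin(r.x[2]);d=w[:2]-r.x[:2];print(n,w,"hood",c*d[0]+s*d[1],-s*d[0]+c*d[1])
E
```

```text
[ 0.66982231 -0.03357333  0.20703916  0.08191395  0.25194294] [[ 20.6 -12.1]
 [-20.2  -0. ]
 [ -0.    2.4]
 [  3.9   1.3]
 [  3.3   2.1]
 [ -5.1   5.8]] target q 0.16694293998085502
tape front left->right, lip mid [[ 0.70164023 -0.28234555  0.25194294]
 [ 0.62089011 -0.04385149  0.16691395]]
tin [0.38599452 0.10416506 0.118     ] hood -0.24945237213890167 0.19314137386086982
cup [0.49238269 0.13817514 0.105     ] hood -0.13834502750801297 0.20455563463038856
toner [ 0.58522586 -0.27419112  0.165     ] hood -0.13225195820164465 -0.2180892059576521
```

Run:
```python
from h import *
print(C["top"].keys())
uv=np.array([[620.4,39],[131.5,118.5],[509.7,145],[482.8,150.3],[467.5,184.2],[235.8,225.3]])
def P(p):
    q,zt,zh,xh=p[3:];return proj("top",H(p,[[xh,-.27,zh],[xh,.27,zh],[-.02,-.27,zt],[-.02,-.23,zt],[-.055,-.22,.088+q],[-.055,.22,.088+q]]))
for fix in (0,1):
  for skip in ([],[0,1]):
    k=[i for i in range(6) if i not in skip]
    g=lambda p:np.r_[(P(p)-uv)[k].ravel(),1e3*(p[6]+.02) if fix else 0*(p[6])]
    r=least_squares(g,[.7,0,0.1,0.02,.2,.55,-.02]);print(fix,skip,r.x.round(4),r.fun.round(1))
# ray checks
print(ray("top",(131.5,118.5),.6),ray("top",(620.4,39),.6),ray("top",(131.5,118.5),.55),ray("top",(620.4,39),.55))
```

```text
dict_keys(['vfov', 'cx', 'cy', 'R', 't'])
0 [] [ 0.6848 -0.0386  0.1958  0.0504  0.2294  0.5577 -0.0195] [-0.   0.  -0.  -0.  -2.3  0.5  2.2 -0.9  0.4  0.5 -0.2 -0.  -0. ]
0 [0, 1] [ 0.6848 -0.0386  0.1958  0.0505  0.2296  0.55   -0.02  ] [-2.3  0.5  2.2 -0.9  0.4  0.5 -0.2  0.  -0. ]
1 [] [ 0.685  -0.0386  0.1957  0.0499  0.2292  0.5578 -0.0198] [ 0.1  0.1 -0.   0.1 -2.4  0.4  2.1 -1.   0.3  0.4 -0.1 -0.1  0.2]
1 [0, 1] [ 0.6848 -0.0386  0.1958  0.0505  0.2296  0.55   -0.02  ] [-2.3  0.5  2.2 -0.9  0.4  0.5 -0.2  0.   0. ]
[0.59512331 0.20720755 0.6       ] [ 0.69164706 -0.27929434  0.6       ] [0.61645885 0.22515142 0.55      ] [ 0.72310385 -0.3123639   0.55      ]
```

Run:
```python
from h import *
import cv2
p=[.6849,-.0386,.1957]
im=cv2.imread("pics/top0.png");x,y,s=430,90,8
b=cv2.resize(im[y:y+95,x:x+95],None,fx=s,fy=s,interpolation=cv2.INTER_CUBIC)
b=cv2.convertScaleAbs(b,alpha=2.5)
for zt,col in((.229,(0,0,255)),):
  for X in ([[-.02,-.27,zt-.0075],[-.02,-.23,zt-.0075]],[[-.02,-.27,zt+.0075],[-.02,-.23,zt+.0075]],[[-.02,-.23,0],[-.02,-.23,.5]],[[-.02,-.27,0],[-.02,-.27,.5]],[[-.055,-.22,.135],[-.055,.22,.135]]):
    u=((proj("top",H(p,X))-[x,y]+.5)*s).astype(int);print(u.tolist())
    cv2.line(b,tuple(u[0].tolist()),tuple(u[1].tolist()),col,1)
cv2.imwrite("pics/o1.png",b[:600])
```

```text
[[608, 460], [431, 491]]
[[635, 435], [454, 466]]
[[154, 777], [1049, -147]]
[[298, 752], [1302, -189]]
[[302, 765], [-1549, 1088]]
```

View pics/o1.png

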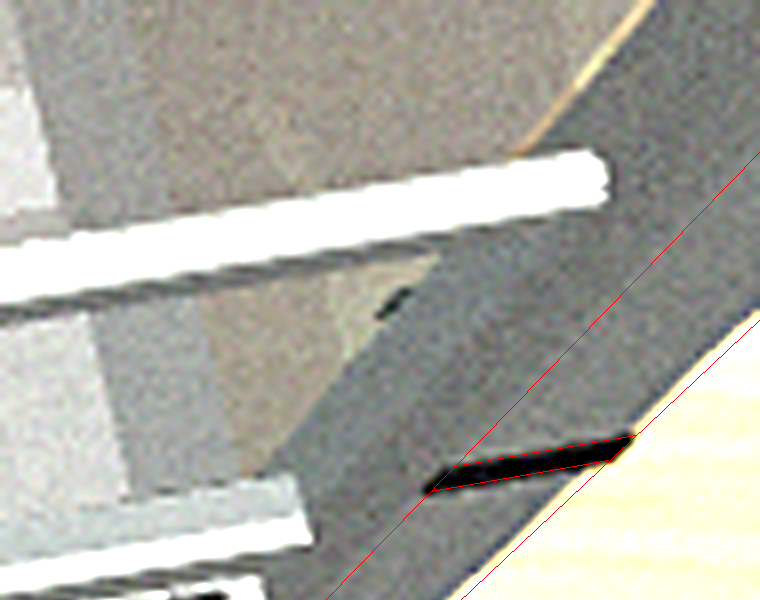

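```bash
cat >> h.py <<'E'
from scipy.spatial.transform import Rotation as Ro
def st():
    o=manip.get_obs();R=Ro.from_euler("xyz",o["tcp_rot"]).as_matrix()
    print("t",round(o["t"],2),"p",np.round(o["position"],4),"J",np.round(o["joints"],3),"F",np.round(o["ft_force"],1),"op",round(o["opening"],4));print(np.round(R,3).tolist());return o,R
E
python3 - <<'E'
from h import *
st()
import cv2
im=cv2.imread("pics/scene0.png")
cv2.imwrite("pics/g.png",cv2.convertScaleAbs(cv2.resize(im[0:140,0:140],None,fx=4,fy=4,interpolation=cv2.INTER_CUBIC),alpha=2))
E
```

```text
t 0.1 p [ 0.1575 -0.6045  0.2497] J [-1.411  0.494  1.346 -0.     1.303 -0.095] F [-0.3  0.3  0.4] op 0.0852
[[-0.0, 0.252, -0.968], [0.001, -0.968, -0.252], [-1.0, -0.001, -0.0]]
```

View pics/g.png

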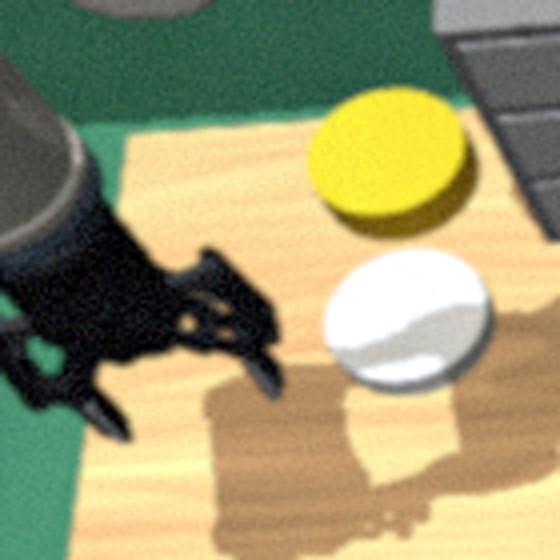

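Emit:
step_arm(
  motion=[
    [[0,0.3,0,0],[0,0.6,0,0],[0,0.9,0,0],[0,1,0,0],[0,1,0,0]],
  ],
  hand=-1,
)

```text
t: 0.72
position: [0.2081, -0.799, 0.2484]
tcp_rot: [-1.65, 1.569, 1.747]
ft_force: [0.0, 0.1, -0.3]
opening: -0.0003
```

Emit:
step_arm(
  motion=[
    [[0,0.15,0,0],[0,0.3,0,0],[0,0.45,0,0],[0,0.6,0,0],[0,0.6,0,0]],
  ],
)

```text
t: 1.35
position: [0.233, -0.8948, 0.2421]
tcp_rot: [1.581, 1.556, -1.306]
ft_force: [-0.9, 0.0, -0.1]
opening: -0.0001
```

```bash
python3 -c "from h import *;st()"
```

```text
t 1.35 p [ 0.233  -0.8948  0.2421] J [-1.381e+00  1.044e+00  2.250e-01  1.000e-03  1.857e+00 -6.500e-02] F [-0.9  0.  -0.1] op -0.0001
[[0.004, 0.252, -0.968], [-0.015, -0.968, -0.252], [-1.0, 0.015, -0.0]]
```

Emit:
step_arm(
  motion=[
    [[0,0.3,0,0],[0,0.6,0,0],[0,0.9,0,0],[0,1,0,0],[0,1,0,0]],
  ],
)

```text
t: 1.98
position: [0.2405, -0.9233, 0.2054]
tcp_rot: [1.571, 1.5, -1.316]
ft_force: [-0.2, 0.5, 0.6]
opening: 0.0
```

```bash
python3 -c "from h import *;st()"
```

```text
t 1.98 p [ 0.2405 -0.9233  0.2054] J [-1.38   1.086  0.221  0.005  1.764 -0.063] F [-0.2  0.5  0.6] op 0.0
[[0.018, 0.251, -0.968], [-0.068, -0.965, -0.252], [-0.998, 0.07, -0.0]]
```

Emit:
step_arm(
  motion=[
    [[0,0,0,0],[0,0,0,0],[0,0,0,0],[0,0,0,0],[0,0,0,0]],
  ],
)

```text
t: 2.6
position: [0.2405, -0.9234, 0.2058]
tcp_rot: [1.571, 1.5, -1.315]
ft_force: [0.7, 0.3, 0.5]
opening: -0.0002
```

```bash
python3 -c "from h import *;st()"
```

```text
t 2.6 p [ 0.2405 -0.9234  0.2058] J [-1.38   1.086  0.221  0.005  1.764 -0.063] F [0.7 0.3 0.5] op -0.0002
[[0.018, 0.251, -0.968], [-0.069, -0.965, -0.252], [-0.997, 0.071, -0.0]]
```

Emit:
step_arm(
  motion=[
    [[0,1,0,0],[0,1,0,0],[0,1,0,0],[0,1,0,0],[0,1,0,0]],
  ],
)

```text
t: 3.22
position: [0.2467, -0.9471, 0.1797]
tcp_rot: [1.571, 1.446, -1.316]
ft_force: [-0.2, -0.1, -0.6]
opening: 0.0002
```

```bash
python3 -c "from h import *;st()"
```

```text
t 3.23 p [ 0.2467 -0.9471  0.1797] J [-1.379  1.116  0.221  0.008  1.68  -0.062] F [-0.2 -0.1 -0.6] op 0.0002
[[0.031, 0.25, -0.968], [-0.121, -0.96, -0.252], [-0.992, 0.125, -0.0]]
```

```bash
cat > fk.py <<'E'
import numpy as np
from scipy.optimize import least_squares
D=[(.494,1.3455,1.303,.1575,-.6045,.2497),(1.044,.225,1.857,.233,-.8948,.2421),(1.086,.221,1.764,.2405,-.9234,.2056),(1.116,.221,1.68,.2467,-.9471,.1797)]
def fk(q,J2,J3,J5):
    a,b,dl,r0,h,L=q
    s=J2+J3+J5;e=J2+J3+dl
    return np.array([r0+a*np.sin(J2)+b*np.sin(e)+L*np.sin(s),h+a*np.cos(J2)+b*np.cos(e)+L*np.cos(s)])
def res(q): 
    out=[]
    for J2,J3,J5,x,y,z in D:
        out+=list((fk(q,J2,J3,J5)-[np.sqrt(x*x+y*y-.0593**2),z])*1e3)
    return out+list((np.array(q)-[.45,.45,0,0,.35,.25])*3)
E
python3 - <<'E'
from fk import *
for s in range(3):
    r=least_squares(res,np.array([.45,.45,0,0,.35,.25])+.1*np.random.randn(6));print(r.cost,r.x.round(3),np.round(r.fun,1))
E
```

```text
0.60638869863455 [0.594 0.401 0.303 0.003 0.266 0.322] [ 0.   0.   0.  -0.  -0.1  0.2  0.1 -0.1  0.4 -0.1  0.9  0.  -0.3  0.2]
0.6063886986345626 [0.594 0.401 0.303 0.003 0.266 0.322] [ 0.   0.   0.  -0.  -0.1  0.2  0.1 -0.1  0.4 -0.1  0.9  0.  -0.3  0.2]
0.6063886986345667 [0.594 0.401 0.303 0.003 0.266 0.322] [ 0.   0.   0.  -0.  -0.1  0.2  0.1 -0.1  0.4 -0.1  0.9  0.  -0.3  0.2]
```

Run:
```python
from fk import *
q=[.594,.401,.303,.003,.266,.322]
for r in(.60,.65,.7):
  for z in(.10,.12,.21,.3):
    o=[]
    for t in np.radians([0,20,30,40,50,60,70,80]):
      s=least_squares(lambda J:np.r_[(fk(q,*J)-[r,z]),J.sum()-(np.pi-t)],[.3,1.6,1.2],bounds=([-.82,.22,.12],[2.16,2.67,2.79]))
      o.append("ok" if s.cost<1e-8 else "--"); o[-1]+=str(s.x.round(2))
    print(r,z,o)
```

```text
0.6 0.1 ['ok[0.64 1.55 0.95]', 'ok[0.57 1.84 0.39]', '--[0.56 1.95 0.12]', '--[0.46 1.91 0.12]', '--[0.36 1.89 0.12]', '--[0.24 1.88 0.12]', '--[0.09 1.91 0.12]', '--[-0.18  2.04  0.12]']
0.6 0.12 ['ok[0.61 1.54 0.99]', 'ok[0.53 1.83 0.44]', '--[0.53 1.96 0.12]', '--[0.44 1.93 0.12]', '--[0.34 1.91 0.12]', '--[0.22 1.9  0.12]', '--[0.07 1.92 0.12]', '--[-0.18  2.03  0.12]']
0.6 0.21 ['ok[0.5  1.45 1.19]', 'ok[0.39 1.74 0.67]', 'ok[0.36 1.88 0.37]', '--[0.35 1.98 0.12]', '--[0.25 1.95 0.12]', '--[0.14 1.94 0.12]', '--[0.   1.94 0.12]', '--[-0.18  1.99  0.12]']
0.6 0.3 ['ok[0.42 1.33 1.39]', 'ok[0.28 1.62 0.9 ]', 'ok[0.23 1.76 0.63]', 'ok[0.21 1.9  0.33]', '--[0.18 1.98 0.12]', '--[0.08 1.95 0.12]', '--[-0.03  1.94  0.12]', '--[-0.17  1.95  0.12]']
0.65 0.1 ['ok[0.7  1.42 1.03]', 'ok[0.61 1.72 0.46]', 'ok[0.61 1.86 0.15]', '--[0.54 1.83 0.12]', '--[0.46 1.78 0.12]', '--[0.38 1.75 0.12]', '--[0.27 1.73 0.12]', '--[0.14 1.75 0.12]']
0.65 0.12 ['ok[0.67 1.4  1.07]', 'ok[0.58 1.7  0.51]', 'ok[0.57 1.84 0.2 ]', '--[0.52 1.84 0.12]', '--[0.44 1.8  0.12]', '--[0.35 1.77 0.12]', '--[0.25 1.75 
[... 447 characters left out ...]
.59 0.54]', 'ok[0.65 1.73 0.24]', '--[0.62 1.74 0.12]', '--[0.55 1.68 0.12]', '--[0.49 1.63 0.12]', '--[0.43 1.57 0.12]', '--[0.37 1.52 0.12]']
0.7 0.12 ['ok[0.73 1.26 1.15]', 'ok[0.63 1.58 0.59]', 'ok[0.62 1.72 0.28]', '--[0.59 1.76 0.12]', '--[0.53 1.7  0.12]', '--[0.47 1.65 0.12]', '--[0.4  1.59 0.12]', '--[0.34 1.55 0.12]']
0.7 0.21 ['ok[0.64 1.18 1.32]', 'ok[0.51 1.5  0.78]', 'ok[0.48 1.65 0.49]', 'ok[0.48 1.79 0.18]', '--[0.42 1.77 0.12]', '--[0.36 1.71 0.12]', '--[0.29 1.67 0.12]', '--[0.21 1.62 0.12]']
0.7 0.3 ['ok[0.57 1.06 1.51]', 'ok[0.42 1.39 0.99]', 'ok[0.37 1.54 0.71]', 'ok[0.35 1.69 0.41]', '--[0.34 1.81 0.12]', '--[0.28 1.76 0.12]', '--[0.21 1.7  0.12]', '--[0.14 1.66 0.12]']
```

```bash
cat >> h.py <<'E'
def to(x,y,z):
    o,R=st();d=R.T@(np.array([x,y,z])-o["position"]);n=d/.2;print("norm",n.round(3),"dist",np.linalg.norm(d).round(3));return n
E
python3 - <<'E'
from h import *
n=to(.25,-.45,.5)
R=st()[1]
print(R.T@np.array([.1,.45,.2])/.2, R.T@np.array([.15,.32,0])/.2)
E
```

```text
t 3.23 p [ 0.2467 -0.9471  0.1797] J [-1.379  1.116  0.221  0.008  1.68  -0.062] F [-0.2 -0.1 -0.6] op 0.0002
[[0.031, 0.25, -0.968], [-0.121, -0.96, -0.252], [-0.992, 0.125, -0.0]]
norm [-1.889 -2.182 -0.642] dist 0.591
t 3.23 p [ 0.2467 -0.9471  0.1797] J [-1.379  1.116  0.221  0.008  1.68  -0.062] F [-0.2 -0.1 -0.6] op 0.0002
[[0.031, 0.25, -0.968], [-0.121, -0.96, -0.252], [-0.992, 0.125, -0.0]]
[-1.24838021 -1.91035542 -1.0509943 ] [-0.16977409 -1.34865107 -1.12907796]
```

Emit:
step_arm(
  motion=[
    [[-0.95,-1,-0.32,0],[-0.95,-1,-0.32,0],[-0.95,-1,-0.32,0],[-0.95,-1,-0.32,0],[-0.95,-1,-0.32,0]],
  ],
)

```text
t: 3.85
position: [0.2529, -0.7141, 0.3465]
tcp_rot: [1.572, 1.443, -1.315]
ft_force: [-0.1, -0.8, 0.1]
opening: -0.0002
```

Emit:
step_arm(
  motion=[
    [[-0.95,-1,-0.32,0],[-0.95,-1,-0.32,0],[-0.95,-1,-0.32,0],[-0.95,-1,-0.32,0],[-0.95,-1,-0.32,0]],
  ],
)

```text
t: 4.47
position: [0.2586, -0.4826, 0.5099]
tcp_rot: [1.576, 1.442, -1.31]
ft_force: [0.9, -1.2, -0.4]
opening: -0.0003
```

Emit:
step_arm(
  motion=[
    [[-0.65,-1,-0.6,0],[-0.65,-1,-0.6,0],[-0.65,-1,-0.6,0],[-0.65,-1,-0.6,0],[-0.65,-1,-0.6,0]],
  ],
)

```text
t: 5.1
position: [0.3207, -0.2442, 0.6132]
tcp_rot: [1.591, 1.442, -1.293]
ft_force: [0.1, -0.4, -0.4]
opening: -0.0003
```

Emit:
step_arm(
  motion=[
    [[-0.65,-1,-0.6,0],[-0.65,-1,-0.6,0],[-0.65,-1,-0.6,0],[-0.65,-1,-0.6,0],[-0.65,-1,-0.6,0]],
  ],
)

```text
t: 5.72
position: [0.3832, -0.0065, 0.7156]
tcp_rot: [1.581, 1.445, -1.303]
ft_force: [0.6, 0.1, -0.9]
opening: -0.0003
```

```bash
python3 -c "
from h import *;to(.5,.32,.68)"
```

```text
t 5.72 p [ 0.3832 -0.0065  0.7156] J [-0.075  0.013  0.807 -0.155  2.273  1.134] F [ 0.6  0.1 -0.9] op -0.0003
[[0.033, 0.253, -0.967], [-0.121, -0.959, -0.255], [-0.992, 0.125, -0.001]]
norm [-1.00e-03 -1.44e+00 -9.81e-01] dist 0.349
```

Emit:
step_arm(
  motion=[
    [[0,-0.95,-0.6,0],[0,-0.95,-0.6,0],[0,-0.95,-0.6,0],[0,-0.95,-0.6,0],[0,-0.95,-0.6,0]],
  ],
)

```text
t: 6.35
position: [0.4525, 0.2057, 0.689]
tcp_rot: [1.544, 1.445, -1.34]
ft_force: [0.2, 0.1, 0.8]
opening: 0.0004
```

Emit:
step_arm(
  motion=[
    [[0,-0.5,-0.4,0],[0,-0.5,-0.4,0],[0,-0.5,-0.4,0],[0,-0.5,-0.4,0],[0,-0.5,-0.4,0]],
  ],
)

```text
t: 6.98
position: [0.5031, 0.3184, 0.6799]
tcp_rot: [1.589, 1.446, -1.3]
ft_force: [0.2, 0.1, -0.1]
opening: -0.0003
```

```bash
python3 -c "
from h import *;o,R=st();print(R.T@np.array([.84,.54,0]),R.T@np.array([.84,.54,.5]))"
```

```text
t 6.97 p [0.5031 0.3184 0.6799] J [ 0.528  0.441  0.319 -0.18   2.406  1.713] F [ 0.2  0.1 -0.1] op -0.0003
[[0.033, 0.249, -0.968], [-0.12, -0.961, -0.251], [-0.992, 0.125, -0.002]]
[-0.03676892 -0.30993659 -0.94857122] [-0.53287418 -0.24766037 -0.94968913]
```

Emit:
step_arm(
  motion=[
    [[-0.4,-0.33,-1,0],[-0.4,-0.33,-1,0],[-0.4,-0.33,-1,0],[-0.4,-0.33,-1,0],[-0.4,-0.33,-1,0]],
  ],
)

```text
t: 7.6
position: [0.571, 0.3662, 0.6333]
tcp_rot: [1.889, 1.449, -0.996]
ft_force: [-0.3, -0.3, 0.9]
opening: 0.0002
```

Emit:
step_arm(
  motion=[
    [[-0.4,-0.33,-1,0],[-0.4,-0.33,-1,0],[-0.4,-0.33,-1,0],[-0.4,-0.33,-1,0],[-0.4,-0.33,-1,0]],
  ],
)

```text
t: 8.22
position: [0.6166, 0.398, 0.5887]
tcp_rot: [2.204, 1.44, -0.678]
ft_force: [-0.5, -0.6, 1.0]
opening: 0.0002
```

```bash
python3 -c "
from h import *;o,R=st();print(R.T@np.array([.84,.54,0]),np.degrees(np.arccos(-R[2,0])),np.degrees(np.arctan2(R[1,0],R[0,0])))"
```

```text
t 8.22 p [0.6166 0.398  0.5887] J [ 0.545  0.632  0.22  -0.157  2.238  1.756] F [-0.5 -0.6  1. ] op 0.0002
[[0.101, 0.251, -0.963], [-0.082, -0.962, -0.26], [-0.991, 0.105, -0.077]]
[ 0.04111383 -0.30839682 -0.94889465] 7.48811707567107 -38.84811694509458
```

Emit:
step_arm(
  motion=[
    [[-1,-0.33,-1,0],[-1,-0.33,-1,0],[-1,-0.33,-1,0],[-1,-0.33,-1,0],[-1,-0.33,-1,0]],
  ],
)

```text
t: 8.85
position: [0.6119, 0.4061, 0.6034]
tcp_rot: [2.472, 1.419, -0.407]
ft_force: [-0.1, -0.6, 0.5]
opening: -0.0003
```

```bash
python3 -c "
from h import *;o,R=st();print(R.T@np.array([.84,.54,0]),np.degrees(np.arccos(-R[2,0])),np.degrees(np.arctan2(R[1,0],R[0,0])))"
```

```text
t 8.85 p [0.6119 0.4061 0.6034] J [ 0.558  0.613  0.221 -0.156  2.216  1.767] F [-0.1 -0.6  0.5] op -0.0003
[[0.139, 0.253, -0.958], [-0.06, -0.963, -0.263], [-0.989, 0.094, -0.118]]
[ 0.08407481 -0.30766325 -0.94629528] 8.677340296740704 -23.3438021994146
```

Emit:
step_arm(
  motion=[
    [[-0.9,-0.33,-1,0],[-0.9,-0.33,-1,0],[-0.9,-0.33,-1,0],[-0.9,-0.33,-1,0],[-0.9,-0.33,-1,0]],
  ],
)

```text
t: 9.48
position: [0.6115, 0.4149, 0.6142]
tcp_rot: [2.669, 1.39, -0.207]
ft_force: [-0.3, -0.8, -0.7]
opening: -0.0002
```

Emit:
step_arm(
  motion=[
    [[-0.9,-0.33,-1,0],[-0.9,-0.33,-1,0],[-0.9,-0.33,-1,0],[-0.9,-0.33,-1,0],[-0.9,-0.33,-1,0]],
  ],
)

```text
t: 10.1
position: [0.6082, 0.4213, 0.6294]
tcp_rot: [2.812, 1.355, -0.062]
ft_force: [0.6, -0.2, 0.2]
opening: -0.0002
```

Emit:
step_arm(
  motion=[
    [[-0.9,-0.33,-1,0],[-0.9,-0.33,-1,0],[-0.9,-0.33,-1,0],[-0.9,-0.33,-1,0],[-0.9,-0.33,-1,0]],
  ],
)

```text
t: 10.72
position: [0.6024, 0.4256, 0.648]
tcp_rot: [2.915, 1.317, 0.044]
ft_force: [-0.1, 0.2, -0.2]
opening: -0.0001
```

```bash
python3 -c "
from h import *;o,R=st();print(R.T@np.array([.84,.54,0]),np.degrees(np.arccos(-R[2,0])),np.degrees(np.arctan2(R[1,0],R[0,0])))"
```

```text
t 10.72 p [0.6024 0.4256 0.648 ] J [ 0.59   0.557  0.221 -0.156  2.14   1.792] F [-0.1  0.2 -0.2] op -0.0001
[[0.251, 0.26, -0.932], [0.011, -0.964, -0.266], [-0.968, 0.056, -0.245]]
[ 0.21679602 -0.30186127 -0.92686529] 14.550669533691558 2.5185269339674137
```

Emit:
step_arm(
  motion=[
    [[-0.7,-0.33,-1,0],[-0.7,-0.33,-1,0],[-0.7,-0.33,-1,0],[-0.7,-0.33,-1,0],[-0.7,-0.33,-1,0]],
  ],
)

```text
t: 11.35
position: [0.6085, 0.4349, 0.6551]
tcp_rot: [2.992, 1.275, 0.124]
ft_force: [0.5, -0.1, 0.1]
opening: -0.0001
```

Emit:
step_arm(
  motion=[
    [[-0.5,-0.33,-1,0],[-0.5,-0.33,-1,0],[-0.5,-0.33,-1,0],[-0.5,-0.33,-1,0],[-0.5,-0.33,-1,0]],
  ],
)

```text
t: 11.98
position: [0.6261, 0.4492, 0.6517]
tcp_rot: [3.052, 1.231, 0.187]
ft_force: [-0.8, 0.5, -0.2]
opening: 0.0001
```

Emit:
step_arm(
  motion=[
    [[-0.5,-0.33,-1,0],[-0.5,-0.33,-1,0],[-0.5,-0.33,-1,0],[-0.5,-0.33,-1,0],[-0.5,-0.33,-1,0]],
  ],
)

```text
t: 12.6
position: [0.6379, 0.4603, 0.6554]
tcp_rot: [3.099, 1.185, 0.238]
ft_force: [-0.5, 0.2, -0.2]
opening: -0.0001
```

Emit:
step_arm(
  motion=[
    [[-0.5,-0.33,-1,0],[-0.5,-0.33,-1,0],[-0.5,-0.33,-1,0],[-0.5,-0.33,-1,0],[-0.5,-0.33,-1,0]],
  ],
)

```text
t: 13.22
position: [0.6447, 0.4689, 0.6656]
tcp_rot: [3.137, 1.137, 0.279]
ft_force: [0.1, -0.0, 0.5]
opening: -0.0003
```

```bash
python3 -c "
from h import *;o,R=st();print(R.T@np.array([.84,.54,0]),np.degrees(np.arccos(-R[2,0])),np.degrees(np.arctan2(R[1,0],R[0,0])))
p=[.6849,-.0386,.1957];Rh=Ro.from_euler('z',.1957).as_matrix();print((Rh.T@R).round(3))"
```

```text
t 13.22 p [0.6447 0.4689 0.6656] J [ 0.608  0.56   0.221 -0.146  1.944  1.813] F [ 0.1 -0.   0.5] op -0.0003
[[0.404, 0.279, -0.871], [0.116, -0.96, -0.254], [-0.907, 0.002, -0.421]]
[ 0.40227885 -0.28380283 -0.8688082 ] 24.876343605505564 15.999425209800497
[[ 0.419  0.087 -0.904]
 [ 0.035 -0.996 -0.08 ]
 [-0.907  0.002 -0.421]]
```

```bash
python3 -c "
from h import *;to(.45,.2,.6);o,R=st();print(R.T@np.array([.06,-.29,-.25])/.2,R.T@np.array([.02,-.005,-.24])/.2)"
```

```text
t 13.22 p [0.6447 0.4689 0.6656] J [ 0.608  0.56   0.221 -0.146  1.944  1.813] F [ 0.1 -0.   0.5] op -0.0003
[[0.404, 0.279, -0.871], [0.116, -0.96, -0.254], [-0.907, 0.002, -0.421]]
norm [-0.252  1.018  1.328] dist 0.338
t 13.22 p [0.6447 0.4689 0.6656] J [ 0.608  0.56   0.221 -0.146  1.944  1.813] F [ 0.1 -0.   0.5] op -0.0003
[[0.404, 0.279, -0.871], [0.116, -0.96, -0.254], [-0.907, 0.002, -0.421]]
[1.08721068 1.47379877 0.63315885] [1.12619936 0.0497619  0.42405632]
```

Emit:
step_arm(
  motion=[
    [[-0.2,0.75,1,0],[-0.2,0.75,1,0],[-0.2,0.75,1,0],[-0.2,0.75,1,0],[-0.2,0.75,1,0]],
  ],
)

```text
t: 13.85
position: [0.494, 0.2671, 0.6185]
tcp_rot: [3.137, 1.135, 0.279]
ft_force: [0.5, 1.0, 1.0]
opening: -0.0
```

Emit:
step_arm(
  motion=[
    [[0.4,0.95,0.6,0],[0.4,0.95,0.6,0],[0.4,0.95,0.6,0],[0.4,0.95,0.6,0],[0.4,0.95,0.6,0]],
  ],
)

```text
t: 14.48
position: [0.4764, 0.063, 0.4935]
tcp_rot: [3.139, 1.139, 0.276]
ft_force: [-0.3, -0.5, -0.1]
opening: 0.0001
```

```bash
python3 -c "
from h import *;to(.52,-.09,.35)"
```

```text
t 14.47 p [0.4764 0.063  0.4935] J [-0.094 -0.085  1.535  0.158  1.29   1.185] F [-0.3 -0.5 -0.1] op 0.0001
[[0.403, 0.275, -0.873], [0.114, -0.961, -0.25], [-0.908, 0.001, -0.418]]
norm [0.652 0.795 0.301] dist 0.214
```

Emit:
step_arm(
  motion=[
    [[0.65,0.8,0.3,0],[0.65,0.8,0.3,0],[0.65,0.8,0.3,0],[0.65,0.8,0.3,0],[0.65,0.8,0.3,0]],
  ],
)

```text
t: 15.1
position: [0.5227, -0.0884, 0.3515]
tcp_rot: [3.141, 1.138, 0.282]
ft_force: [-0.1, -0.4, 0.0]
opening: -0.0006
```

```bash
python3 -c "
from h import *;to(.53,-.095,.115)"
```

```text
t 15.1 p [ 0.5227 -0.0884  0.3515] J [-0.451  0.114  1.711  0.337  1.012  0.701] F [-0.1 -0.4  0. ] op -0.0006
[[0.403, 0.279, -0.872], [0.117, -0.96, -0.253], [-0.908, 0.0, -0.42]]
norm [1.084 0.042 0.473] dist 0.237
```

```bash
python3 -c "
from h import *;to(.5975,-.0865,.2)"
```

```text
t 15.1 p [ 0.5227 -0.0884  0.3515] J [-0.451  0.114  1.711  0.337  1.012  0.701] F [-0.1 -0.4  0. ] op -0.0006
[[0.403, 0.279, -0.872], [0.117, -0.96, -0.253], [-0.908, 0.0, -0.42]]
norm [ 0.84   0.095 -0.01 ] dist 0.169
```

Emit:
step_arm(
  motion=[
    [[0.25,0.03,0,0],[0.5,0.06,0,0],[0.75,0.09,0,0],[0.84,0.09,0,0],[0.84,0.09,0,0]],
  ],
)

```text
t: 15.72
position: [0.5956, -0.0846, 0.2005]
tcp_rot: [3.139, 1.136, 0.282]
ft_force: [-0.1, -0.1, 0.2]
opening: -0.0002
```

```bash
python3 -c "
from h import *;import cv2;to(.5975,-.0865,.115);cv2.imwrite('pics/top1.png',grab_frame('top'))"
```

```text
t 15.72 p [ 0.5956 -0.0846  0.2005] J [-0.378  0.403  1.784  0.44   0.652  0.596] F [-0.1 -0.1  0.2] op -0.0002
[[0.404, 0.281, -0.87], [0.117, -0.96, -0.255], [-0.907, 0.001, -0.421]]
norm [0.39  0.011 0.174] dist 0.086
```

View pics/top1.png

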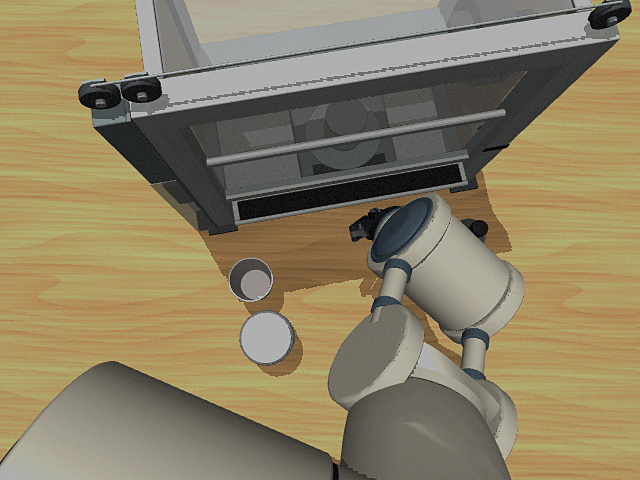

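Emit:
step_arm(
  motion=[
    [[0.1,0,0.045,0],[0.2,0.01,0.09,0],[0.3,0.01,0.13,0],[0.39,0.01,0.17,0],[0.39,0.01,0.17,0]],
  ],
)

```text
t: 16.4
position: [0.5979, -0.0873, 0.116]
tcp_rot: [3.138, 1.135, 0.28]
ft_force: [-0.2, -0.5, 0.1]
opening: 0.0
```

```bash
python3 -c "
from h import *;import cv2;
t=H([.6849,-.0386,.1957],[[-.06,-.03,.115]])[0];print(t);to(*t);cv2.imwrite('pics/top2.png',cv2.resize(grab_frame('top')[100:350,200:520],None,fx=2.4,fy=2.4,interpolation=cv2.INTER_CUBIC))"
```

```text
[ 0.63187889 -0.07969455  0.115     ]
t 16.4 p [ 0.5979 -0.0873  0.116 ] J [-0.381  0.547  1.856  0.617  0.464  0.387] F [-0.2 -0.5  0.1] op 0.0
[[0.405, 0.279, -0.87], [0.116, -0.96, -0.254], [-0.907, 0.002, -0.422]]
norm [ 0.078  0.011 -0.155] dist 0.035
```

View pics/top2.png

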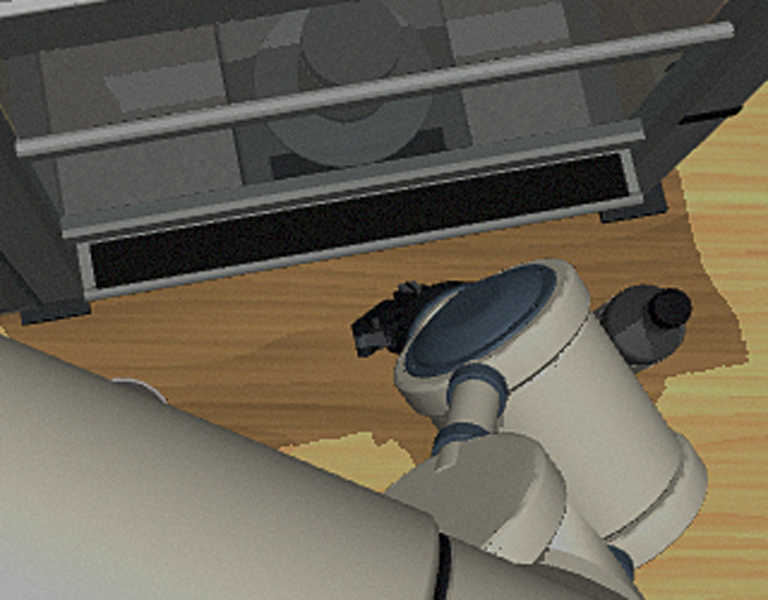

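Emit:
step_arm(
  motion=[
    [[0.02,0,-0.04,0],[0.04,0,-0.08,0],[0.06,0.01,-0.12,0],[0.08,0.01,-0.155,0],[0.08,0.01,-0.155,0]],
  ],
)

```text
t: 17.08
position: [0.6323, -0.0793, 0.1134]
tcp_rot: [3.138, 1.136, 0.28]
ft_force: [0.6, 0.2, 0.1]
opening: 0.0004
```

Emit:
step_arm(
  motion=[
    [[-0.02,0,-0.009,0],[-0.04,0,-0.019,0],[-0.06,0,-0.028,0],[-0.08,0,-0.037,0],[-0.09,0,-0.042,0]],
  ],
)

```text
t: 17.7
position: [0.6317, -0.0794, 0.1337]
tcp_rot: [3.138, 1.137, 0.28]
ft_force: [-3.3, -0.2, -2.6]
opening: 0.0001
```

```bash
python3 -c "
from h import *;import cv2;
st();cv2.imwrite('pics/top3.png',cv2.resize(grab_frame('top')[100:350,200:520],None,fx=2.4,fy=2.4,interpolation=cv2.INTER_CUBIC))"
```

```text
t 17.7 p [ 0.6317 -0.0794  0.1337] J [-0.342  0.545  1.766  0.509  0.527  0.541] F [-3.3 -0.2 -2.6] op 0.0001
[[0.404, 0.28, -0.871], [0.116, -0.96, -0.254], [-0.907, 0.002, -0.421]]
```

View pics/top3.png

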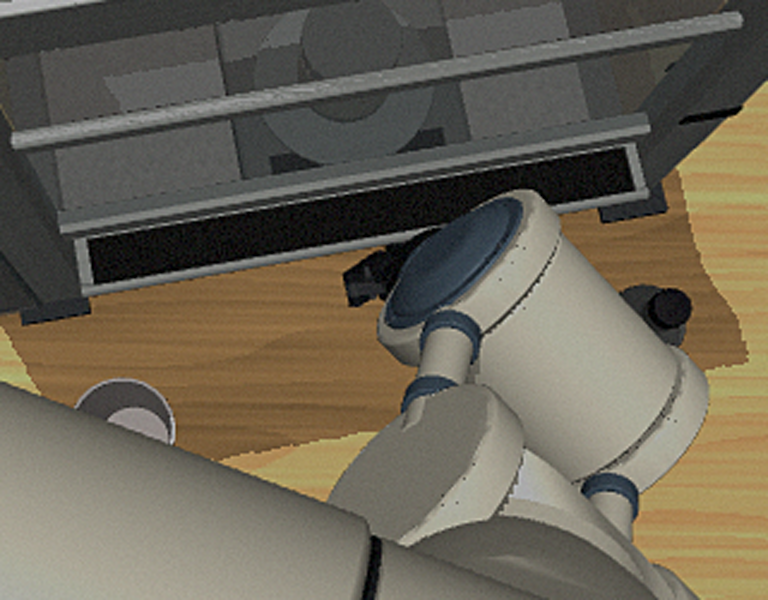

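```bash
cat >> h.py <<'E'
P0=[.6849,-.0386,.1957]
def lipq(uvs):  # list of (sign y, u, v): nose corners
    r=least_squares(lambda q:np.concatenate([proj("top",H(P0,[[-.055,s*.22,.088+q[0]]]))[0]-[u,v] for s,u,v in uvs]),[.05])
    print("q",r.x,"lip z",.085+r.x,r.fun.round(1))
E
python3 -c "
from h import *
lipq([(-1,467.5,184.2),(1,235.8,225.3)])
lipq([(-1,475.,182.5),(1,235.4,222.1)])
for q in (.05,.06): print(proj('top',H(P0,[[-.055,-.22,.088+q],[-.055,.22,.088+q]])))"
```

```text
q [0.05020249] lip z [0.13520249] [ 0.3  0.5 -0.2 -0.1]
q [0.07725817] lip z [0.16225817] [-2.6 -2.  -1.7  0. ]
[[467.77751949 184.68630166]
 [235.64320097 225.27027359]]
[[469.42639496 183.1615973 ]
 [234.92582411 224.12956744]]
```

Emit:
step_arm(
  motion=[
    [[-0.035,0,-0.016,0],[-0.07,0,-0.033,0],[-0.105,0,-0.049,0],[-0.14,0,-0.065,0],[-0.175,0,-0.081,0]],
  ],
)

```text
t: 18.38
position: [0.6316, -0.0794, 0.1725]
tcp_rot: [3.138, 1.137, 0.28]
ft_force: [-4.2, -0.2, -2.3]
opening: -0.0001
```

Emit:
step_arm(
  motion=[
    [[-0.035,0,-0.016,0],[-0.07,0,-0.033,0],[-0.1,0,-0.047,0],[-0.125,0,-0.058,0],[-0.14,0,-0.065,0]],
  ],
)

```text
t: 19.0
position: [0.6316, -0.0793, 0.2034]
tcp_rot: [3.137, 1.137, 0.279]
ft_force: [-4.9, -0.7, -2.2]
opening: -0.0003
```

```bash
python3 -c "
from h import *;import cv2;
st();im=grab_frame('top');cv2.imwrite('pics/top4f.png',im);cv2.imwrite('pics/top4.png',cv2.resize(im[100:350,200:520],None,fx=2.4,fy=2.4,interpolation=cv2.INTER_CUBIC))
for q in (.11,.13,.144): print(((proj('top',H(P0,[[-.055,-.22,.088+q],[-.055,.22,.088+q]])))).tolist())"
```

```text
t 19.0 p [ 0.6316 -0.0793  0.2034] J [-0.342  0.438  1.702  0.4    0.68   0.673] F [-4.9 -0.7 -2.2] op -0.0003
[[0.404, 0.28, -0.871], [0.116, -0.96, -0.254], [-0.907, 0.002, -0.421]]
[[478.198105441828, 175.05045402378846], [231.10370200154617, 218.05198331642873]]
[[481.97432298648226, 171.5586103725572], [229.45526160324636, 215.4307862688664]]
[[484.7170883386212, 169.0223932006305], [228.25681475915363, 213.52512723949772]]
```

View pics/top4.png

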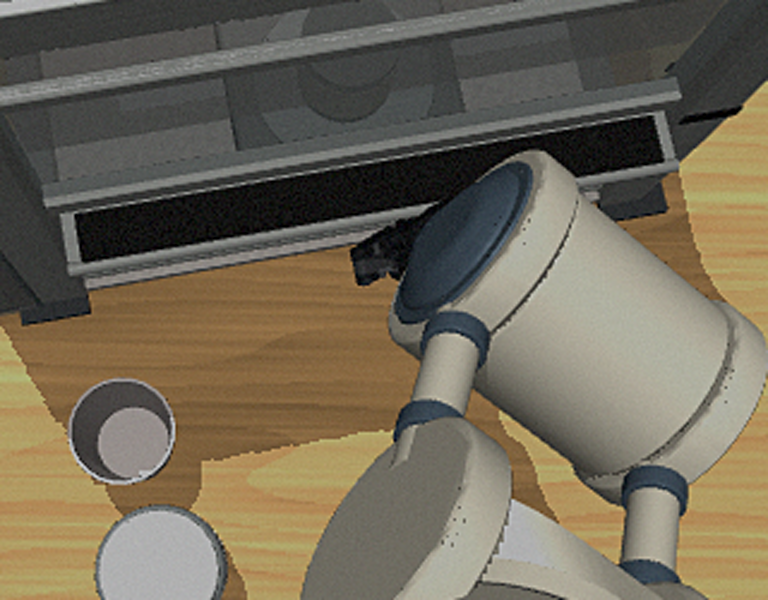

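```bash
cat > ov.py <<'E'
from h import *
import cv2
def ov(src,dst,qs,zt=.229):
    im=cv2.imread(src);s=8;out=[]
    for x,y in((440,130),(205,185)):
        b=cv2.convertScaleAbs(cv2.resize(im[y:y+70,x:x+48],None,fx=s,fy=s,interpolation=cv2.INTER_CUBIC),alpha=1.8)
        for q,c in zip(qs,((0,0,255),(0,255,0),(255,0,0))):
            # end face outline at the corner: bottom front nose (flat end)
            for sg in(-1,1):
                X=[[-.055,sg*.17,.085+q],[-.055,sg*.22,.085+q],[-.0,sg*.22,.085+q]]
                u=np.round((proj("top",H(P0,X))-[x,y]+.5)*s).astype(np.int32)
                cv2.polylines(b,[u.reshape(-1,1,2)],False,c,1)
        out.append(b)
    cv2.imwrite(dst,np.hstack(out))
E
python3 -c "
from ov import *;ov('pics/top0.png','pics/ov0.png',(.045,.05,.055));ov('pics/top4f.png','pics/ov4.png',(.11,.12,.13))"
```

```text
(no output)
```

View pics/ov4.png

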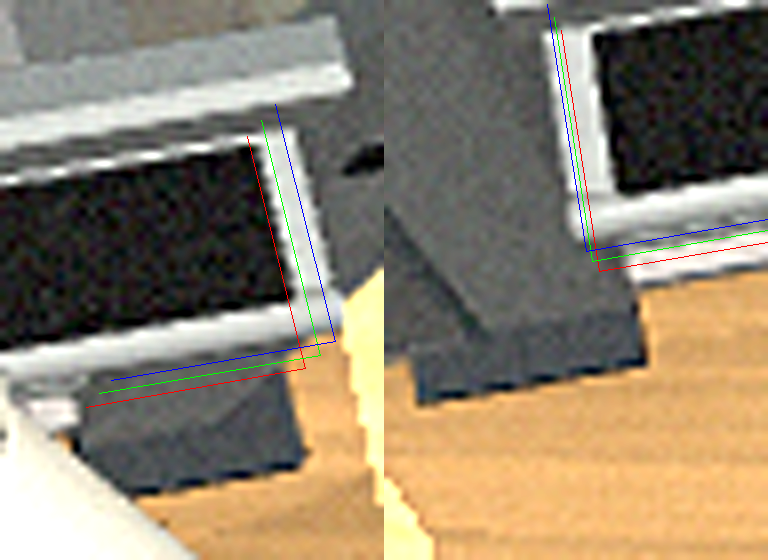

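View pics/ov0.png

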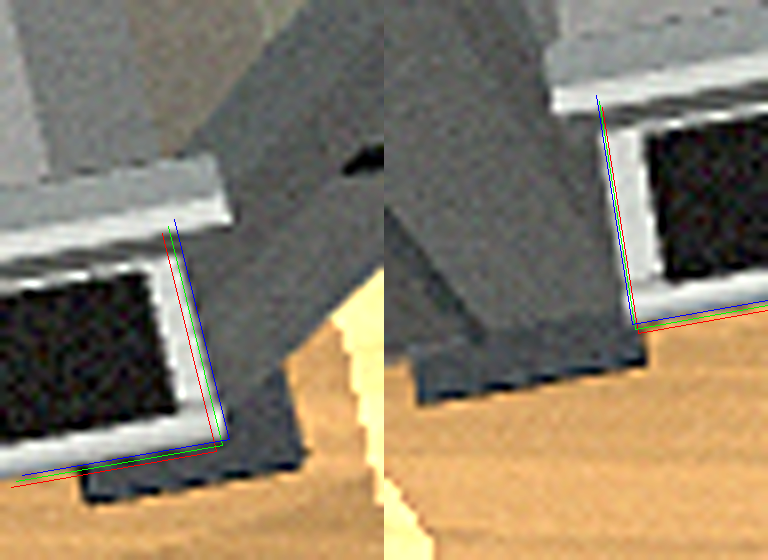

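```bash
python3 -c "
from ov import *;ov('pics/top4f.png','pics/ov4b.png',(.135,.14,.145))
a=cv2.imread('pics/top0.png',0).astype(np.float32);b=cv2.imread('pics/top4f.png',0).astype(np.float32)
def tm(X,half=9):
    r=[]
    u0=proj('top',H(P0,[[X[0],X[1],X[2]+.0502]]))[0];i=np.round(u0).astype(int)
    t=a[i[1]-half:i[1]+half+1,i[0]-half:i[0]+half+1]
    best=[]
    for q in np.arange(.11,.165,.001):
        u1=proj('top',H(P0,[[X[0],X[1],X[2]+q]]))[0];
        # scale
        z0=(np.array(C['top']['R'])@H(P0,[[X[0],X[1],X[2]+.05]])[0]+C['top']['t'])[2];z1=(np.array(C['top']['R'])@H(P0,[[X[0],X[1],X[2]+q]])[0]+C['top']['t'])[2]
        k=z1/z0
        M=np.array([[k,0,u1[0]+(i[0]-u0[0]) -k*half],[0,k,u1[1]+(i[1]-u0[1])-k*half]],np.float32)
        # patch: dst pixel p -> src u1 + k^-1... object is larger when closer
        M=np.array([[1/k,0,u1[0]+(i[0]-u0[0])/k-half/k],[0,1/k,u1[1]+(i[1]-u0[1])/k-half/k]],np.float32)
        w=cv2.warpAffine(b,M,(2*half+1,2*half+1),flags=cv2.INTER_CUBIC|cv2.WARP_INVERSE_MAP)
        best.append((cv2.matchTemplate(w,t,cv2.TM_CCOEFF_NORMED)[0,0],q))
    best.sort();print(X,best[-1],best[-2],best[-3])
for X in([-.055,-.215,.088],[-.05,-.2,.09],[-.055,.215,.088],[-.05,.2,.09],[-.05,.1,.09],[-.012,-.2,.1],[-.012,.2,.1]): tm(X)
"
```

```text
[-0.055, -0.215, 0.088] (np.float32(0.31646675), np.float64(0.134)) (np.float32(0.3127005), np.float64(0.135)) (np.float32(0.31114078), np.float64(0.133))
[-0.05, -0.2, 0.09] (np.float32(0.83080304), np.float64(0.134)) (np.float32(0.8287861), np.float64(0.135)) (np.float32(0.82107234), np.float64(0.133))
[-0.055, 0.215, 0.088] (np.float32(0.7412779), np.float64(0.134)) (np.float32(0.74018836), np.float64(0.135)) (np.float32(0.73788023), np.float64(0.133))
[-0.05, 0.2, 0.09] (np.float32(0.88127834), np.float64(0.134)) (np.float32(0.8811346), np.float64(0.135)) (np.float32(0.8775122), np.float64(0.133))
[-0.05, 0.1, 0.09] (np.float32(0.9202764), np.float64(0.134)) (np.float32(0.9188017), np.float64(0.135)) (np.float32(0.91660255), np.float64(0.133))
[-0.012, -0.2, 0.1] (np.float32(0.9676837), np.float64(0.134)) (np.float32(0.964187), np.float64(0.133)) (np.float32(0.9534079), np.float64(0.135))
[-0.012, 0.2, 0.1] (np.float32(0.9669823), np.float64(0.134)) (np.float32(0.96583134), np.float64(0.133)) (np.float32(0.95692474), np.float64(0.135))
```

View pics/ov4b.png

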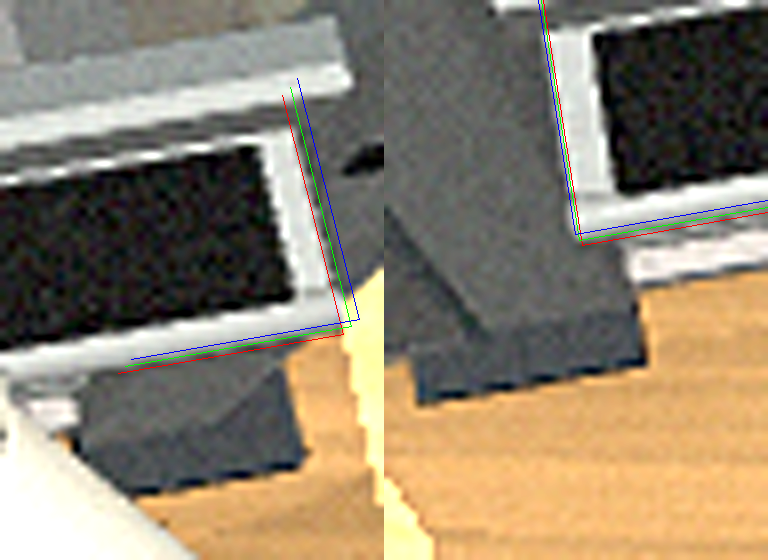

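Emit:
step_arm(
  motion=[
    [[-0.01,0,-0.005,0],[-0.02,0,-0.009,0],[-0.03,0,-0.014,0],[-0.038,0,-0.018,0],[-0.042,0,-0.019,0]],
  ],
)

```text
t: 19.68
position: [0.6316, -0.0794, 0.2124]
tcp_rot: [3.137, 1.137, 0.279]
ft_force: [-5.5, -0.4, -1.6]
opening: -0.0002
```

```bash
cat > tm.py <<'E'
from ov import *
def run(src):
  a=cv2.imread('pics/top0.png',0).astype(np.float32);b=cv2.imread(src,0).astype(np.float32);half=9
  for X in([-.05,-.2,.09],[-.05,.2,.09],[-.05,.1,.09],[-.012,-.2,.1],[-.012,.2,.1]):
    dep=lambda q:(np.array(C['top']['R'])@H(P0,[[X[0],X[1],X[2]+q]])[0]+C['top']['t'])[2]
    u0=proj('top',H(P0,[[X[0],X[1],X[2]+.0502]]))[0];i=np.round(u0).astype(int)
    t=a[i[1]-half:i[1]+half+1,i[0]-half:i[0]+half+1];best=[]
    for q in np.arange(.11,.18,.001):
        u1=proj('top',H(P0,[[X[0],X[1],X[2]+q]]))[0];k=dep(.0502)/dep(q)
        M=np.array([[k,0,u1[0]+(i[0]-u0[0]-half)*k],[0,k,u1[1]+(i[1]-u0[1]-half)*k]],np.float32)
        w=cv2.warpAffine(b,M,(2*half+1,2*half+1),flags=cv2.INTER_CUBIC|cv2.WARP_INVERSE_MAP)
        best.append((round(float(cv2.matchTemplate(w,t,cv2.TM_CCOEFF_NORMED)[0,0]),3),round(q,4)))
    best.sort();print(best[-3:])
E
python3 -c "
from tm import *
st();im=grab_frame('top');cv2.imwrite('pics/top5f.png',im)
run('pics/top4f.png');run('pics/top5f.png');ov('pics/top5f.png','pics/ov5.png',(.14,.144,.148))"
```

```text
t 19.68 p [ 0.6316 -0.0794  0.2124] J [-0.342  0.426  1.692  0.39   0.701  0.686] F [-5.5 -0.4 -1.6] op -0.0002
[[0.404, 0.279, -0.871], [0.116, -0.96, -0.254], [-0.907, 0.002, -0.421]]
[(0.821, np.float64(0.133)), (0.829, np.float64(0.135)), (0.831, np.float64(0.134))]
[(0.878, np.float64(0.133)), (0.881, np.float64(0.134)), (0.881, np.float64(0.135))]
[(0.917, np.float64(0.133)), (0.919, np.float64(0.135)), (0.92, np.float64(0.134))]
[(0.953, np.float64(0.135)), (0.964, np.float64(0.133)), (0.968, np.float64(0.134))]
[(0.957, np.float64(0.135)), (0.966, np.float64(0.133)), (0.967, np.float64(0.134))]
[(0.807, np.float64(0.142)), (0.811, np.float64(0.144)), (0.816, np.float64(0.143))]
[(0.886, np.float64(0.145)), (0.893, np.float64(0.143)), (0.894, np.float64(0.144))]
[(0.932, np.float64(0.145)), (0.939, np.float64(0.143)), (0.939, np.float64(0.144))]
[(0.952, np.float64(0.144)), (0.966, np.float64(0.142)), (0.97, np.float64(0.143))]
[(0.967, np.float64(0.144)), (0.975, np.float64(0.142)), (0.981, np.float64(0.143))]
```

View pics/ov5.png

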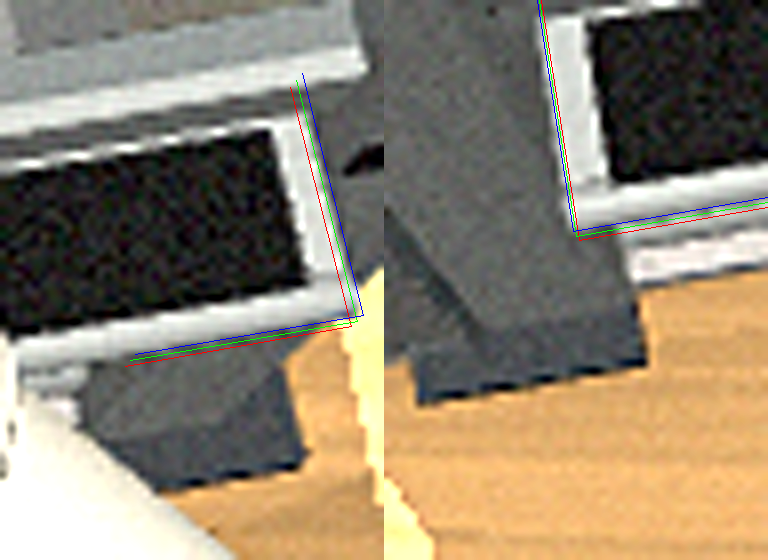

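Emit:
step_arm(
  motion=[
    [[0,0,0.05,0],[0,0,0.12,0],[0,0,0.2,0],[0,0,0.28,0],[0,0,0.35,0]],
  ],
)

```text
t: 20.35
position: [0.5697, -0.0975, 0.1822]
tcp_rot: [3.137, 1.136, 0.279]
ft_force: [0.3, 1.1, -0.6]
opening: 0.0
```

Emit:
step_arm(
  motion=[
    [[-0.1,0,0,0],[-0.2,0,0,0],[-0.3,0,0,0],[-0.4,0,0,0],[-0.4,0,0,0]],
  ],
)

```text
t: 20.98
position: [0.5382, -0.107, 0.2562]
tcp_rot: [3.134, 1.134, 0.275]
ft_force: [0.7, 0.3, -0.9]
opening: 0.0002
```

```bash
python3 -c "
from tm import *
st();im=grab_frame('top');cv2.imwrite('pics/top6f.png',im)
run('pics/top6f.png');ov('pics/top6f.png','pics/ov6.png',(.14,.144,.148))"
```

```text
t 20.98 p [ 0.5382 -0.107   0.2562] J [-0.474  0.258  1.824  0.423  0.777  0.551] F [ 0.7  0.3 -0.9] op 0.0002
[[0.407, 0.279, -0.87], [0.115, -0.96, -0.254], [-0.906, 0.003, -0.423]]
[(0.804, np.float64(0.142)), (0.81, np.float64(0.144)), (0.813, np.float64(0.143))]
[(0.887, np.float64(0.145)), (0.893, np.float64(0.143)), (0.894, np.float64(0.144))]
[(0.93, np.float64(0.145)), (0.936, np.float64(0.143)), (0.937, np.float64(0.144))]
[(0.956, np.float64(0.144)), (0.965, np.float64(0.142)), (0.972, np.float64(0.143))]
[(0.967, np.float64(0.144)), (0.969, np.float64(0.142)), (0.978, np.float64(0.143))]
```

View pics/top6f.png

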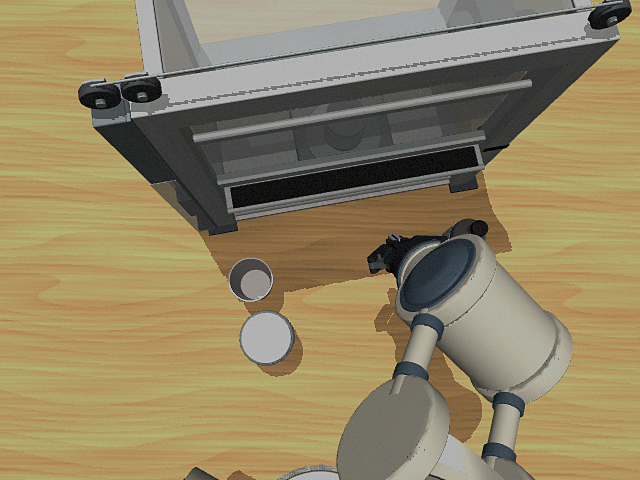

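View pics/ov6.png

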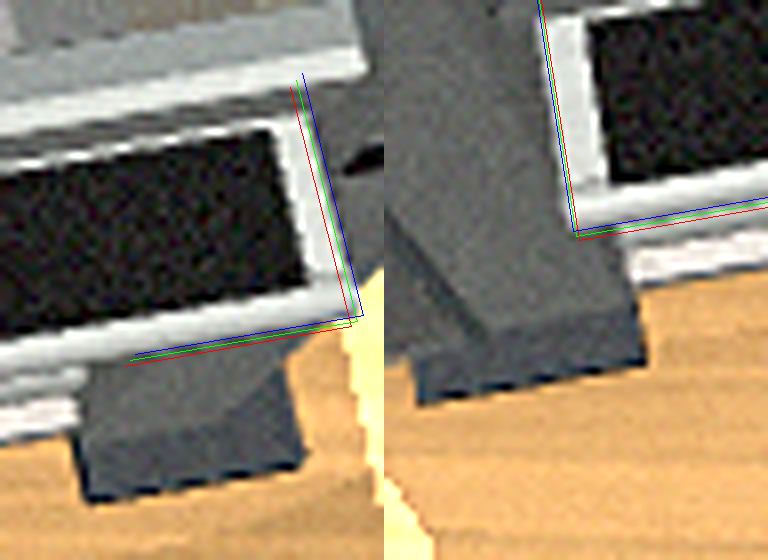

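```bash
python3 -c "
from h import *
o,_=st();print(np.round(o['joint_velocities'],3));print(manip.hand_in())"
```

```text
t 21.02 p [ 0.5382 -0.1068  0.2554] J [-0.474  0.259  1.824  0.423  0.776  0.551] F [ 0.5 -0.2 -0. ] op 0.0001
[[0.406, 0.279, -0.87], [0.115, -0.96, -0.254], [-0.907, 0.003, -0.422]]
[ 0.008  0.024  0.004  0.001 -0.004  0.001]
the job is handed in; nothing more can be done
None
```

The window is up at the tape band and standing there. I pushed it up with the closed fingers beneath the lip's nose, then drew clear and handed the job in at about 21 s. No verdict came back.

**How it was pushed:** The moves could not tilt the tool, so I used the arm's behaviour at its reach limit to lean it about 25° toward the hood. With the shut fingers sloping under the nose, I raised the lip from about z = 0.135 m. The wrist force read about 6 N or less, and nothing touched the top strip.

**Last checks:**

| Check | Result |
|---|---|
| Lip underside after withdrawing | about z = 0.2285 m by picture matching (sash about 0.1435 m); two pictures, before and after drawing clear, agree |
| Tape middle | about z = 0.229 m |
| Lip against tape | about 0.5 mm apart, against the 7.5 mm allowed; I put my measurement error at about 3 mm |
| Window after release | did not move when the fingers left |
| Tin and cup | upright and unmoved in the last picture |
| Bottle | upright, but partly hidden by the wrist in the last picture; the visible part sits where it did |
| Wrist force at the end | back to about zero |

**Disagreements:**
- Judging the lip by eye against the overlay put it 2 to 3 mm higher than the picture matching.
- The fingers met the lip about 10 mm lower than I predicted.
- My reading of the tape's inner end was about 2 pixels off the fitted hood. The tape outline drawn from that fit matched the picture well.
- The hood's front top edge fitted at 0.558 m, not 0.6 m. I took the 600 mm figure to include something above that edge.

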